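# Spread the stone blanks and hold the gauge tweezers at the mark over the large one

## Task

Spread the heap of stone blanks out over the sorting tray into a single flat layer, with at least a stone's width of clear floor round each one. Then pick up the gauge tweezers, squeeze them until the pointer stands at the long line of the scale (tips 24 mm apart), and hold them level with the gap between the tips centred over the one large blank, a finger's breadth (about 15 mm) above it and touching no stone; finish while holding them there with the gap steady. Leave the other things on the bench where they are.

Things in the scene. Friction and masses are not known exactly. Their poses are not given: they have to be found in the camera images.
- tray: shallow wooden sorting tray with white paper floor, fixed; outside 200 (its x) x 260 (its y) mm, walls 8 thick and 12 high, inside 184 x 244, floor 4 mm above the bench; origin at its centre at bench level. The heap starts in its middle: three blanks in a row along the tray's y, 25 mm apart, and two on top across the joints, each one's x within 0.2 rad of the tray's x
- large_stone: the one large blank, of the same grey-green stone: a block with rounded edges 30 (its x) x 24 (its y) x 13 mm high, 26 g; origin at the centre of its underside; starts in any place of the heap's lower row
- stone1: a grey-green stone blank like the others: a block with rounded edges 22 (its x) x 18 (its y) x 13 mm high, 14 g; origin at the centre of its underside; starts in the lower row
- stone2: a grey-green stone blank like the others: a block with rounded edges 22 (its x) x 18 (its y) x 13 mm high, 14 g; origin at the centre of its underside; starts in the lower row
- stone3: a grey-green stone blank like the others: a block with rounded edges 22 (its x) x 18 (its y) x 13 mm high, 14 g; origin at the centre of its underside; starts on top of the heap
- stone4: a grey-green stone blank like the others: a block with rounded edges 22 (its x) x 18 (its y) x 13 mm high, 14 g; origin at the centre of its underside; starts on top of the heap
- tweezers: sprung steel gauge tweezers 190 mm long, 75 g, balanced at the finger pads, lying on edge: the arms (strips 3 thick, 12 mm high) stand side by side and close horizontally. Frame: that of the fixed arm, on the +y side, outer face at y = 15 mm; origin at the arms' underside between the ribbed pads, z up, x from heel (-95) to tips (+95). At the mark both arms lie symmetrically about x, parallel to it
- tweezers_arm (a joint): angle the -y arm is squeezed in about the heel, rad: 0 open, tip gap 44 mm; 0.108 at the mark, 24 mm; 0.2 stop, 7 mm. Width over the outer faces at the pads: 40 mm open, 30 at the mark, 0.95 mm less per 0.01 rad. Sprung open: at the pads 2 N starts it, 6 N holds it at the mark. Open, the line midway between the arms runs 0.054 rad clockwise (from above) of x, through y = -5 mm at x = 0
- tip_mid (a point): point midway between the two tips when they stand at the mark: on the tweezers' x axis, 95 mm from the pads towards the tips, 6 mm above the arms' underside; fixed to the +y arm
- scale_mark (a point): middle of the long engraved line (the mark) on the steel scale 12 mm wide that crosses the arms on top near the tips, between shorter lines 4 mm apart; a small black pointer on the moving arm stands in line with it when the tips are 24 mm apart. In the tweezers' frame: x 49, y -13.5, z 12 mm
- moving_tip (a point): inner face of the moving (-y) arm's tip, 6 mm above the underside
- ring_blank: bystander: brass ring blank lying flat, 23 mm across, 7 mm high; origin under its centre
- loupe: bystander: black folding loupe, 16 mm high, 43 x 26 mm; origin under its lens
- flux_jar: bystander: small jar with white cap, 52 mm across, 52 mm high; origin under its centre
- doming_block: bystander: steel doming block, 50 mm cube; origin under its centre
- file: bystander: file with wooden handle, 290 mm long, 26 mm high, lying along its x
- chasing_hammer: bystander: small hammer, 230 mm long, lying along its x, head at +x
There are look-alikes about, which are no part of the job. What is shaped like the tweezers but green or purple is not meant.

How it is judged:
On the way, in this order (a step that is already met when the one before it is completed fails the run):
1. the five blanks lie spread in one layer in the tray (height (world z) of large_stone between 0.002 and 0.008 m and angle between each of large_stone, stone1, stone2, stone3, stone4's own z axis and vertical below 0.15 rad and x of large_stone in the frame of tray between -0.092 and 0.092 m and y of large_stone in the frame of tray between -0.122 and 0.122 m and horizontal distance between large_stone and stone1 above 0.034 m and horizontal distance between each of large_stone, stone1 and stone2 above 0.034 m and horizontal distance between each of large_stone, stone1, stone2 and stone3 above 0.034 m and horizontal distance between each of large_stone, stone1, stone2, stone3 and stone4 above 0.034 m and height (world z) of stone1 between 0.002 and 0.008 m and x of stone1 in the frame of tray between -0.092 and 0.092 m and y of stone1 in the frame of tray between -0.122 and 0.122 m and height (world z) of stone2 between 0.002 and 0.008 m and x of stone2 in the frame of tray between -0.092 and 0.092 m and y of stone2 in the frame of tray between -0.122 and 0.122 m and height (world z) of stone3 between 0.002 and 0.008 m and x of stone3 in the frame of tray between -0.092 and 0.092 m and y of stone3 in the frame of tray between -0.122 and 0.122 m and height (world z) of stone4 between 0.002 and 0.008 m and x of stone4 in the frame of tray between -0.092 and 0.092 m and y of stone4 in the frame of tray between -0.122 and 0.122 m and linear speed of each of large_stone, stone1, stone2, stone3, stone4 below 0.02 m/s), for 0.2 s.
2. then the tweezers are lifted off the bench in the fingers (contact force between the fingers and tweezers above 1 N and height (world z) of tweezers above 0.02 m), for 0.2 s.
At the end, for the whole second after the job is handed in: Blanks flat and still on the tray floor, centres over 34 mm apart. Tweezers in the fingers, still, level to 0.2 rad, touching no stone or tray, at 0.108 +-0.016 rad (tip gap 24 +-3 mm); tip_mid within 14 mm of the large blank's centre seen from above, 26 to 57 mm above the bench (all of step 1 and contact force between the fingers and tweezers above 1 N and value of joint tweezers_arm between 0.092 and 0.124 rad and velocity of joint tweezers_arm between -0.05 and 0.05 rad/s and horizontal distance between tip_mid and large_stone below 0.014 m and height (world z) of tip_mid between 0.026 and 0.057 m and angle between tweezers's own z axis and vertical below 0.2 rad and linear speed of tweezers below 0.02 m/s and contact force between tweezers and large_stone below 0.05 N and contact force between tweezers and stone1 below 0.05 N and contact force between tweezers and stone2 below 0.05 N and contact force between tweezers and stone3 below 0.05 N and contact force between tweezers and stone4 below 0.05 N and contact force between tweezers and tray below 0.05 N); the arm keeps its last pose, push and grip.
It fails at once if another thing on the bench was moved by more than 25 mm (distance of any of ring_blank, loupe, flux_jar, doming_block, file, chasing_hammer from where it was at the start of the episode above 0.025 m).
It also fails if it takes over 64 s, if anything falls off the work surface, if the arm or the gripper's body presses on something with over 40 N, if the wrist force passes 120 N, or if a joint passes its speed limit or range.

## Robot

A 6-joint arm with a two-finger parallel gripper is mounted at the origin on the work surface. World frame = base frame: x ahead of the robot, y to its left, z up, the work surface at z = 0. Lengths are in m, angles in rad, forces in N, time in s.
With the tool pointing down it reaches from about 0.275 to 0.875 m from the base axis. Payload 12.5 kg.
Tool frame: the origin (TCP) lies midway between the tips of the shut fingers; the grasp point (between the pads) lies 19 mm behind it; z points along the fingers, y is the line along which they close (so a half turn about z gives the same grasp; the last joint's range is limited). The gripper opens to 85 mm and grips with 20 to 120 N. Pads are 22 mm wide; open, the fingers measure 114 mm over their backs; the gripper's body (76 mm by 85 mm) begins 54 mm behind the grasp point. The pads swing forward as they close: fully open they stand 13 mm farther back than shut.
Start: joints at [-1.255, 0.351, 1.652, -0, 1.139, -0.085], TCP at [0.215, -0.506, 0.231] pointing down, gripper open.
Joint ranges: [-2.75, 2.75], [-0.79, 2.1], [0.01, 2.65], [-1.57, 4.71], [0.07, 3.14], [-2.87, 2.87]. Speed limits (rad/s): [2.22, 2.22, 2.79, 3.14, 3.14, 3.14].

## Interface

Orientations are given as a unit quaternion [x, y, z, w].
In Python, from bench import env gives the robot as it stands.
- The arm moves only by the shell command python3 -m pendant 'ROWS' [FORCE]. ROWS is JSON, a list of rows, each a list of 7 numbers: the opening, from -1 (shut) to 1 (fully open), then the shift along the tool's x, y, z in units of 40 mm (1.0 is 40 mm), then the turn, a rotation vector about the tool's x, y, z in degrees. In form: [[grip, x, y, z, ax, ay, az], ...]. A call has exactly 8 rows; each row shifts and turns the commanded pose from where the row before left it, along the tool's axes as they then stand; what a row does not reach is not made up. A row lasts 1/12 s, in which the tool goes at most 41.7 mm and 7.16 degrees, less where a joint would pass 70% of its speed; a pose out of reach is approached as far as the arm can. A call is refused whole if a number of a shift passes 1 or a number of a turn 7.16, either way. A call with a gripper value outside its range is refused whole. The fingers move at their own pace and stop on an object; FORCE is the grip in N (left out, the last holds). Time passes only in rows, so rows that do not move let the fingers close, or fill a call up. It gives the time, the measured TCP pose, the force, the opening and the grip force at its end, in the units of the state.
- env.observe(): the state, without advancing time (a new reading comes with each control period).
- env.get_image(name): name is "side" or "top"; returns a dict with "image" (480x640x3 uint8, red, green, blue), "camera_matrix" (3x3 intrinsics, pixels), "R" (3x3) and "t" (3): a world point X has camera coordinates R X + t. Camera axes: x right, y down, z forward; pixel columns grow to the right and rows downward; lengths in m; the calibration is good to about 2 mm. A picture is of the moment at which its call begins. There is no depth.
- env.sign_off(): hands the job in; it is judged then, once.
The state is a dict: "clock": time; "joint_positions": joint angles; "dq": joint speeds; "joint_torque": joint torques, N m; "eef_pos": TCP position; "eef_rot": TCP orientation; "wrist_force": force on the tool from outside, world axes, zero at the start; "wrist_torque": the same for the moment, N m; "opening": finger opening in m; "grip_force": force on a finger pad.
Only numpy, scipy, OpenCV 4.12 (cv2) and the standard library are available. Lean on these libraries where they do the work, as an engineer would, in place of code of your own. Each camera call takes 0.05 s, during which the arm holds its last target. There are 200 camera calls.

## Working session

There is one attempt and no reset: what is moved stays moved. The work goes in short steps, Python scripts to look and compute and a shell command to move; the robot and the scene stay as the last step left them, time stands still between calls to the robot, and variables do not carry over. Pictures are saved under pics/ and viewed, at most 10 in all, crops included, and the job is handed in when it is done.

```bash
mkdir -p pics; ls; python3 - <<'E'
from bench import env
import cv2,pickle
for n in("top","side"):
    d=env.get_image(n); cv2.imwrite(f"pics/{n}0.png",d["image"][:,:,::-1]); pickle.dump(d,open(f"pics/{n}0.pkl","wb"))
    print(n,d["camera_matrix"].tolist(),d["R"].tolist(),d["t"].tolist())
print(env.observe())
E
```

```text
pics
top [[452.985991349348, 0.0, 321.3812117177341], [0.0, 452.985991349348, 242.24086841918117], [0.0, 0.0, 1.0]] [[-0.012720134666532226, -0.999492673607676, 0.029199205102952104], [-0.9915153453643327, 0.00882985948216289, -0.12968945018224362], [0.12936583042331035, -0.03060112720316422, -0.9911246404629355]] [-0.018728233023532655, 0.5212346418237075, 1.1357196413937096]
side [[591.6723412791256, 0.0, 325.4943285201539], [0.0, 591.6723412791256, 241.68829672665305], [0.0, 0.0, 1.0]] [[-0.7877223066613365, -0.6159964915107881, 0.006472251118646167], [-0.42933520848544765, 0.5414290456204798, -0.7228595073133184], [0.44177465561403656, -0.5721913237763188, -0.6909647188186987]] [0.39194761195046923, 0.2765366758645184, 1.3767685834572336]
{'clock': 0.1, 'joint_positions': array([-1.25458645e+00,  3.51196476e-01,  1.65234620e+00, -8.31458302e-06,
        1.13910367e+00, -8.45839370e-02]), 'dq': array([ 1.12870652e-03, -7.26687755e-05, -9.76683052e-04,  6.17939375e-04,
        1.30297895e-03,  8.80713722e-04]), 'joint_torque': array([ 1.62870463e-03, -5.06829429e+01, -2.91876233e+01,  3.20002516e-05,
        2.63272173e-03, -1.44652887e-05]), 'eef_pos': array([ 0.21452053, -0.5061212 ,  0.23080981]), 'eef_rot': array([ 9.79987165e-01,  1.99059989e-01, -6.46289382e-05, -5.22880118e-04]), 'wrist_force': array([ 0.04513756, -0.01179374,  0.13287764]), 'wrist_torque': array([ 0.0112333 ,  0.04863199, -0.00535348]), 'grip_force': 0.0, 'opening': 0.08524535455519222}
```

View pics/top0.png

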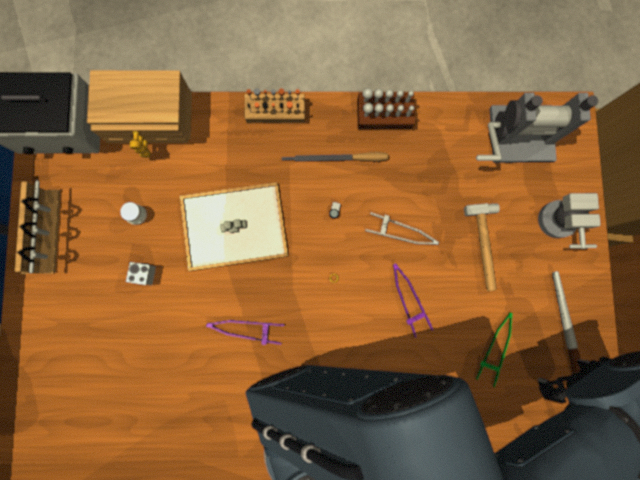

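View pics/side0.png

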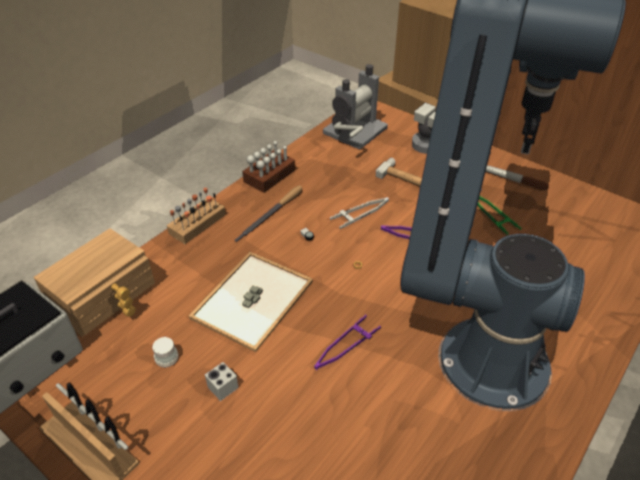

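The top view shows three tweezer shapes: steel at (400,230), purple at (412,300) and (245,330), and green at (497,348). The steel pair fits the description, with its heel at (437,242) and its tips to the left. The heap is at (234,226) in the tray. I'll confirm both in one enlarged crop.

```bash
cat > h.py <<'E'
import numpy as np,cv2,pickle
from bench import env
def shot(n,name=None):
    d=env.get_image(n)
    if name: cv2.imwrite(f"pics/{name}.png",d["image"][:,:,::-1]); pickle.dump(d,open(f"pics/{name}.pkl","wb"))
    return d
def unproj(d,px,z):
    K,R,t=map(np.array,(d["camera_matrix"],d["R"],d["t"]))
    o=-R.T@t; px=np.atleast_2d(px).astype(float)
    r=np.c_[px,np.ones(len(px))]@np.linalg.inv(K).T@R
    return o+r*((z-o[2])/r[:,2])[:,None]
def proj(d,X):
    K,R,t=map(np.array,(d["camera_matrix"],d["R"],d["t"]))
    c=np.atleast_2d(X)@R.T+t; p=c@K.T; return p[:,:2]/p[:,2:]
def crop(d,x0,y0,w,h,s):
    c=cv2.resize(d["image"][y0:y0+h,x0:x0+w,::-1],None,fx=s,fy=s,interpolation=cv2.INTER_CUBIC)
    return c
E
python3 - <<'E'
from h import *
t=pickle.load(open("pics/top0.pkl","rb"));s=pickle.load(open("pics/side0.pkl","rb"))
a=crop(t,214,212,40,30,10);b=crop(s,235,280,40,30,10);c=crop(t,360,205,80,40,8)
im=np.zeros((300+275,800,3),np.uint8);im[:300,:400]=a;im[:300,400:]=b
c=cv2.resize(crop(t,360,205,80,44,1),(500,275),interpolation=cv2.INTER_CUBIC);im[300:,:500]=c
im[300:,500:]=cv2.resize(crop(s,325,190,70,46,1),(300,275),interpolation=cv2.INTER_CUBIC)
cv2.imwrite("pics/c1.png",im)
# tray corners outer-> rough, top rim z .012
print(unproj(t,[[180,196],[278,183],[288,256],[188,270]],.012).round(4))
print(unproj(t,[[234,226]],.02).round(4))
print(unproj(t,[[437,242],[370,231],[378,212]],.006).round(4))
# paper mask quadrilateral
g=cv2.cvtColor(t["image"],cv2.COLOR_RGB2HSV)
m=((g[...,1]<70)&(g[...,2]>150)).astype(np.uint8);m[:, :175]=0;m[:,295:]=0;m[:170]=0;m[280:]=0
cs=max(cv2.findContours(m,0,2)[0],key=cv2.contourArea)
P=unproj(t,cs[:,0],.004)[:,:2].astype(np.float32);print(cv2.minAreaRect(P))
E
```

```text
[[0.6505 0.3472 0.012 ]
 [0.6845 0.0888 0.012 ]
 [0.4884 0.0628 0.012 ]
 [0.4545 0.3213 0.012 ]]
[[0.5677 0.203  0.02  ]]
[[ 0.5226 -0.3336  0.006 ]
 [ 0.5537 -0.1551  0.006 ]
 [ 0.605  -0.178   0.006 ]]
((0.5719203948974609, 0.20790082216262817), (0.18333913385868073, 0.24160423874855042), 7.949357032775879)
```

View pics/c1.png

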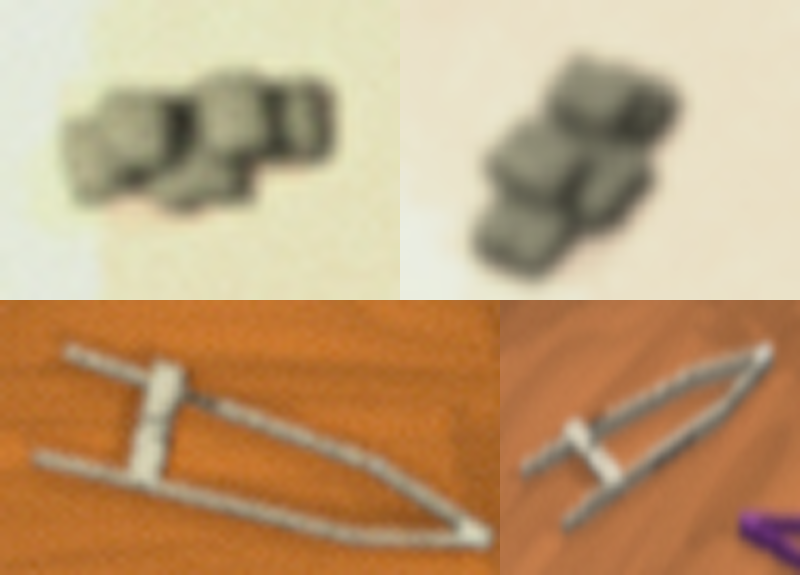

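The heap crop shows two upper blanks at about (227,223) and (237,223). The lower row is at about (223,228), (233,230) and (245,224), and which of these is large isn't clear yet. The lower panel confirms the steel tweezers: scale near the tips at the left, heel at the right.

```bash
cat >> h.py <<'E'
TC=np.array([.570,.206]);TY=np.radians(7.8)
def tr(x,y):
    c,s=np.cos(TY),np.sin(TY); return TC+[c*x-s*y,s*x+c*y]
def intray(p):
    c,s=np.cos(TY),np.sin(TY); d=np.asarray(p)[...,:2]-TC; return np.stack([c*d[...,0]+s*d[...,1],-s*d[...,0]+c*d[...,1]],-1)
def yaw(q): 
    from scipy.spatial.transform import Rotation as R
    x=R.from_quat(q).as_matrix()[:,0]; return np.degrees(np.arctan2(x[1],x[0]))
def step(p,q,a):  # tool units from p to q at yaw a deg
    d=np.asarray(q)-p; a=np.radians(a)
    return (np.array([d[0]*np.cos(a)+d[1]*np.sin(a),d[0]*np.sin(a)-d[1]*np.cos(a),-d[2]])/.04).round(2)
E
python3 - <<'E'
from h import *
t=pickle.load(open("pics/top0.pkl","rb"))
U=unproj(t,[[227.3,223.5],[237.2,222.7]],.030);L=unproj(t,[[222.8,227.8],[233.5,230.5],[245,224]],.017)
print(intray(U).round(4),intray(L).round(4))
print(U.round(4))
p=env.observe()["eef_pos"]
print(step(p,[*U[0][:2],.08],97.8))
E
python3 -m pendant '[[0.5,0,0,0,0,0,-7],[0.5,0,0,0,0,0,-7],[0.5,0,0,0,0,0,-7],[0.5,0,0,0,0,0,-7],[0.5,0,0,0,0,0,-7],[0.5,0,0,0,0,0,-7],[0.5,0,0,0,0,0,-7],[0.5,0,0,0,0,0,-7]]' 30
```

```text
[[ 0.0044  0.0122]
 [ 0.0028 -0.0133]] [[-0.0027  0.0271]
 [-0.0138  0.0005]
 [-0.001  -0.0313]]
[[0.5727 0.2187 0.03  ]
 [0.5746 0.1932 0.03  ]]
[16.74 11.33  3.77]
clock: 0.77
eef_pos: [0.2145, -0.5062, 0.231]
eef_rot: [0.77, 0.638, 0.0, -0.0]
wrist_force: [0.3, -0.9, -0.4]
opening: 0.0639
grip_force: 0.0
```

```bash
python3 -m pendant '[[0.5,0,0,0,0,0,-7],[0.5,0,0,0,0,0,-7],[0.5,0,0,0,0,0,-4.5],[0.5,0.8,0.54,0,0,0,0],[0.5,0.8,0.54,0,0,0,0],[0.5,0.8,0.54,0,0,0,0],[0.5,0.8,0.54,0,0,0,0],[0.5,0.8,0.54,0,0,0,0]]' 30 >/dev/null
python3 -m pendant '[[0.5,0.8,0.54,0,0,0,0],[0.5,0.8,0.54,0,0,0,0],[0.5,0.8,0.54,0,0,0,0],[0.5,0.8,0.54,0,0,0,0],[0.5,0.8,0.54,0,0,0,0],[0.5,0.8,0.54,0,0,0,0],[0.5,0.8,0.54,0,0,0,0],[0.5,0.8,0.54,0,0,0,0]]'
python3 -m pendant '[[0.5,0.8,0.54,0,0,0,0],[0.5,0.8,0.54,0.5,0,0,0],[0.5,0.8,0.54,0.5,0,0,0],[0.5,0.8,0.54,0.5,0,0,0],[0.5,0.8,0.54,0.5,0,0,0],[0.5,0.8,0.54,0.5,0,0,0],[0.5,0.8,0.54,0.5,0,0,0],[0.5,0,0,0.5,0,0,0]]'
python3 - <<'E'
from h import *
o=env.observe();p=o["eef_pos"];print(p,yaw(o["eef_rot"]),intray(p),step(p,[.5727,.2187,.022],yaw(o["eef_rot"])))
E
```

```text
clock: 2.1
eef_pos: [0.4393, -0.0555, 0.2313]
eef_rot: [0.66, 0.752, -0.0, -0.0]
wrist_force: [0.0, -0.5, 0.2]
opening: 0.0638
grip_force: 0.0
clock: 2.77
eef_pos: [0.5574, 0.1805, 0.0952]
eef_rot: [0.658, 0.753, 0.001, 0.0]
wrist_force: [-0.3, -0.1, -0.1]
opening: 0.0637
grip_force: 0.0
[0.55743266 0.18049421 0.09519728] 97.64417631173049 [-0.0159126  -0.02356422] [0.9  0.51 1.83]
```

```bash
python3 -m pendant '[[0.5,0.45,0.26,0,0,0,0],[0.5,0.45,0.25,0.4,0,0,0],[0.2,0,0,0.6,0,0,0],[0.2,0,0,0.6,0,0,0],[0.2,0,0,0.23,0,0,0],[-0.8,0,0,0,0,0,0],[-0.8,0,0,0,0,0,0],[-0.8,0,0,0,0,0,0]]' 30
python3 -m pendant '[[-0.8,0,0,0,0,0,0],[-0.8,0,0,0,0,0,0],[-0.8,0,0,-0.3,0,0,0],[-0.8,0,0,-0.5,0,0,0],[-0.8,0,0,-0.5,0,0,0],[-0.8,0,0,0,0,0,0],[-0.8,0,0,0,0,0,0],[-0.8,0,0,0,0,0,0]]'
python3 - <<'E'
from h import *
o=env.observe();p=o["eef_pos"];print(p,yaw(o["eef_rot"]),intray(p),step(p,[*tr(.045,.060),.012],yaw(o["eef_rot"])))
E
```

```text
clock: 3.43
eef_pos: [0.5718, 0.214, 0.0244]
eef_rot: [0.66, 0.752, 0.001, 0.0]
wrist_force: [-0.2, -0.3, 0.0]
opening: 0.0207
grip_force: 29.3
clock: 4.1
eef_pos: [0.5708, 0.2139, 0.0752]
eef_rot: [0.66, 0.752, -0.0, -0.0]
wrist_force: [0.1, 0.5, -0.3]
opening: 0.0205
grip_force: 29.4
[0.57084213 0.21392814 0.07519906] 97.46221725494624 [0.00191031 0.00774049] [1.31 1.07 1.58]
```

```bash
python3 -m pendant '[[-0.8,0.66,0.54,0,0,0,0],[-0.8,0.65,0.53,0.2,0,0,0],[-0.8,0,0,0.5,0,0,0],[-0.8,0,0,0.5,0,0,0],[-0.8,0,0,0.3,0,0,0],[-0.8,0,0,0.1,0,0,0],[-0.8,0,0,0,0,0,0],[-0.1,0,0,0,0,0,0]]'
python3 - <<'E'
from h import *
o=env.observe();p=o["eef_pos"];print(p,yaw(o["eef_rot"]),intray(p),step(p,[.5746,.1932,.065],yaw(o["eef_rot"])))
E
```

```text
clock: 4.77
eef_pos: [0.6064, 0.2712, 0.0108]
eef_rot: [0.66, 0.752, -0.0, -0.0]
wrist_force: [0.4, -0.3, 0.3]
opening: 0.0314
grip_force: 0.0
[0.60639531 0.27121099 0.01081236] 97.44707052862158 [0.04490872 0.05966824] [-1.83 -1.04 -1.35]
```

```bash
python3 -m pendant '[[-0.1,0,0,0,0,0,0],[-0.1,0,0,-0.5,0,0,0],[0.2,0,0,-0.85,0,0,0],[0.4,-0.6,-0.35,0,0,0,0],[0.4,-0.65,-0.35,0,0,0,0],[0.4,-0.58,-0.34,0,0,0,0],[0.4,0,0,0,0,0,0],[0.4,0,0,0,0,0,0]]'
python3 -m pendant '[[0.2,0,0,0.55,0,0,0],[0.2,0,0,0.52,0,0,0],[0.2,0,0,0,0,0,0],[-0.8,0,0,0,0,0,0],[-0.8,0,0,0,0,0,0],[-0.8,0,0,0,0,0,0],[-0.8,0,0,0,0,0,0],[-0.8,0,0,0,0,0,0]]'
python3 -m pendant '[[-0.8,0,0,-0.3,0,0,0],[-0.8,0,0,-0.5,0,0,0],[-0.8,0,0,-0.5,0,0,0],[-0.8,0,0,0,0,0,0],[-0.8,0,0,0,0,0,0],[-0.8,0,0,0,0,0,0],[-0.8,0,0,0,0,0,0],[-0.8,0,0,0,0,0,0]]'
python3 - <<'E'
from h import *
o=env.observe();p=o["eef_pos"];print(p,yaw(o["eef_rot"]),intray(p),step(p,[*tr(-.045,-.060),.012],yaw(o["eef_rot"])))
E
```

```text
clock: 5.43
eef_pos: [0.5748, 0.1925, 0.0655]
eef_rot: [0.66, 0.751, 0.0, 0.0]
wrist_force: [0.4, -0.1, 0.0]
opening: 0.0599
grip_force: 0.0
clock: 6.1
eef_pos: [0.5754, 0.1937, 0.0231]
eef_rot: [0.66, 0.752, 0.001, 0.0]
wrist_force: [-0.1, 0.4, -0.5]
opening: 0.0089
grip_force: 0.0
clock: 6.77
eef_pos: [0.5745, 0.1934, 0.0736]
eef_rot: [0.66, 0.752, -0.001, -0.0]
wrist_force: [0.7, -0.7, -0.5]
opening: 0.0086
grip_force: 0.0
[0.57450623 0.1933886  0.07362874] 97.45992006444438 [ 0.00275297 -0.01310628] [-1.18 -1.19  1.54]
```

The second grasp closed on nothing, so I'll look.

```bash
python3 -m pendant '[[0.4,-0.8,-0.3,-0.6,0,0,0],[0.4,-0.8,-0.3,-0.6,0,0,0],[0.4,-0.8,-0.3,-0.6,0,0,0],[0.4,-0.8,-0.3,-0.4,0,0,0],[0.4,-0.8,-0.3,0,0,0,0],[0.4,-0.8,-0.3,0,0,0,0],[0.4,-0.8,-0.3,0,0,0,0],[0.4,0,0,0,0,0,0]]'
python3 - <<'E'
from h import *
t=shot("top","top1");s=shot("side","side1")
a=cv2.resize(crop(t,176,180,116,94,1),(400,324),interpolation=2);b=cv2.resize(crop(s,180,245,140,113,1),(400,324),interpolation=2)
im=np.zeros((324*1+276,800,3),np.uint8);im[:324,:400]=a;im[:324,400:]=b
im[324:,:400]=cv2.resize(crop(t,214,208,58,40,1),(400,276),interpolation=2)
im[324:,400:]=cv2.resize(crop(s,225,270,58,40,1),(400,276),interpolation=2)
cv2.imwrite("pics/c2.png",im)
E
```

```text
clock: 7.43
eef_pos: [0.5195, -0.0435, 0.1618]
eef_rot: [0.661, 0.751, -0.001, -0.0]
wrist_force: [0.1, -0.3, 0.5]
opening: 0.0599
grip_force: 0.0
```

View pics/c2.png

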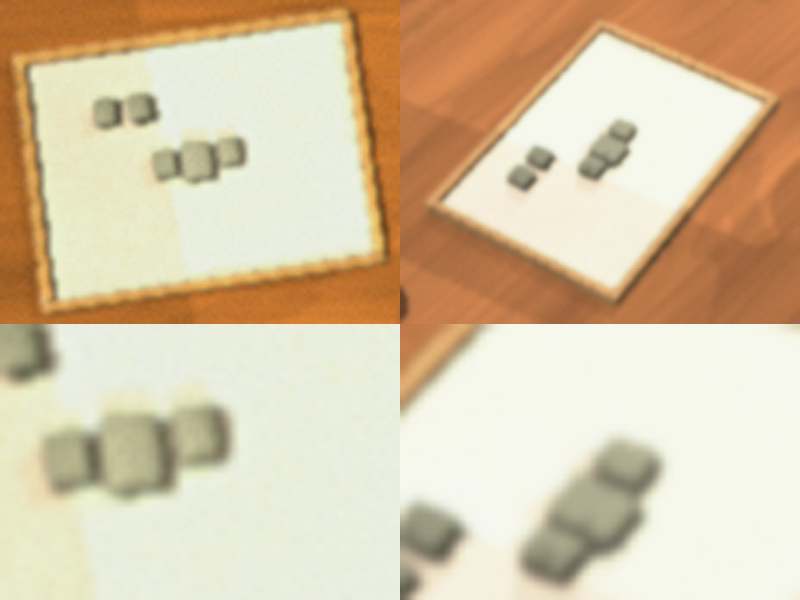

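The picture shows both upper blanks were lifted together and set flat, at (207,212.5) and (217,211). The large blank is in the middle of the row at (233.6,226.8), with small ones at (224,227.7) and (243,224). I'll move the right one of the pair and both row ends.

```bash
python3 - <<'E'
from h import *
t=pickle.load(open("pics/top1.pkl","rb"))
U=unproj(t,[[207,212.5],[216.9,211.3],[224.1,227.7],[233.6,226.8],[243,224.1]],.016)
print(U.round(4),(intray(U)*1e3).round(1))
o=env.observe();p=o["eef_pos"];a=yaw(o["eef_rot"])
g=np.r_[tr(*(intray(U[4])+[0,-.003])),.05];print(a,step(p,g,a))
d=np.r_[tr(-.045,-.06),.05];print(step(g,d,a))
g2=np.r_[tr(*(intray(U[1])+[0,-.003])),.05];print(step(d,g2,a));d2=np.r_[tr(.045,-.06),.05];print(step(g2,d2,a))
g3=np.r_[tr(*(intray(U[2])+[0,.003])),.05];print(step(d2,g3,a));d3=np.r_[tr(-.045,.06),.05];print(step(g3,d3,a))
E
```

```text
[[0.6048 0.2746 0.016 ]
 [0.6079 0.2488 0.016 ]
 [0.564  0.2293 0.016 ]
 [0.5662 0.2046 0.016 ]
 [0.5732 0.1802 0.016 ]] [[ 43.8  63.2]
 [ 43.3  37.3]
 [ -2.7  23.9]
 [ -3.9  -0.8]
 [ -0.3 -26. ]]
97.33269459727953 [5.22 2.01 2.8 ]
[-0.78 -1.11 -0.  ]
[ 2.37  2.19 -0.  ]
[-2.36  0.06 -0.  ]
[ 2.16 -1.21 -0.  ]
[ 0.82 -1.06 -0.  ]
```

```bash
python3 -m pendant '[[0.2,0.88,0.34,0.2,0,0,0],[0.2,0.87,0.34,0.4,0,0,0],[0.2,0.87,0.34,0.4,0,0,0],[0.2,0.87,0.33,0.4,0,0,0],[0.2,0.87,0.33,0.4,0,0,0],[0.2,0.86,0.33,0.4,0,0,0],[0.2,0,0,0.6,0,0,0],[0.2,0,0,0,0,0,0]]'
python3 - <<'E'
from h import *
o=env.observe();p=o["eef_pos"];print(p,intray(p),yaw(o["eef_rot"]))
E
```

```text
clock: 8.2
eef_pos: [0.5707, 0.1808, 0.0457]
eef_rot: [0.658, 0.753, -0.003, -0.002]
wrist_force: [-1.4, -0.8, -0.3]
opening: 0.051
grip_force: 0.0
[0.57066187 0.18079163 0.04568439] [-0.00276542 -0.02506496] 97.70133579181845
```

```bash
python3 -m pendant '[[0.2,-0.08,0,0,0,0,0],[0.2,0,0,0.5,0,0,0],[0.2,0,0,0.37,0,0,0],[-0.8,0,0,0,0,0,0],[-0.8,0,0,0,0,0,0],[-0.8,0,0,0,0,0,0],[-0.8,0,0,0,0,0,0],[-0.8,0,0,0,0,0,0]]' 25
python3 -m pendant '[[-0.8,0,0,0,0,0,0],[-0.8,0,0,-0.5,0,0,0],[-0.8,0,0,-0.5,0,0,0],[-0.8,-0.39,-0.55,0,0,0,0],[-0.8,-0.39,-0.55,0,0,0,0],[-0.8,0,0,0,0,0,0],[-0.8,0,0,0.5,0,0,0],[-0.8,0,0,0.42,0,0,0]]'
python3 - <<'E'
from h import *
o=env.observe();p=o["eef_pos"];print(p,intray(p),yaw(o["eef_rot"]))
E
```

```text
clock: 8.87
eef_pos: [0.5748, 0.1749, 0.0173]
eef_rot: [0.66, 0.752, 0.001, 0.001]
wrist_force: [-1.0, -2.3, 8.3]
opening: 0.0086
grip_force: 4.2
clock: 9.53
eef_pos: [0.5353, 0.1384, 0.0196]
eef_rot: [0.66, 0.751, 0.001, 0.001]
wrist_force: [0.1, -0.2, 0.2]
opening: 0.0089
grip_force: 0.0
[0.53529734 0.13835122 0.01964234] [-0.04356258 -0.0623132 ] 97.43118930321997
```

```bash
python3 -m pendant '[[0.2,0,0,-0.8,0,0,0],[0.2,-0.7,0,-0.7,0,0,0],[0.2,-0.9,0,0,0,0,0],[0.2,-0.9,0,0,0,0,0],[0.2,-0.9,0,0,0,0,0],[0.2,-0.9,0,0,0,0,0],[0.2,0,0,0,0,0,0],[0.2,0,0,0,0,0,0]]'
python3 - <<'E'
from h import *
t=shot("top","top2");s=shot("side","side2")
im=np.zeros((324*1+276,800,3),np.uint8)
im[:324,:400]=cv2.resize(crop(t,176,180,116,94,1),(400,324),interpolation=2);im[:324,400:]=cv2.resize(crop(s,180,245,140,113,1),(400,324),interpolation=2)
im[324:,:400]=cv2.resize(crop(t,214,208,58,40,1),(400,276),interpolation=2)
im[324:,400:]=cv2.resize(crop(s,225,270,58,40,1),(400,276),interpolation=2)
cv2.imwrite("pics/c3.png",im)
E
```

```text
clock: 10.2
eef_pos: [0.5572, -0.0337, 0.0793]
eef_rot: [0.661, 0.751, 0.0, 0.001]
wrist_force: [0.1, -0.3, -0.7]
opening: 0.0515
grip_force: 0.0
```

View pics/c3.png

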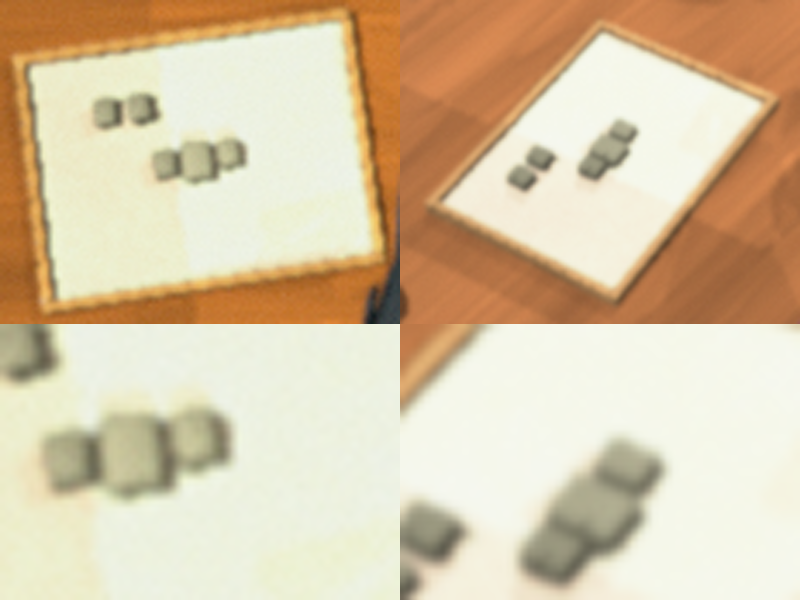

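Nothing moved: the fingers closed on top of the blank. I'll redo it, letting the descent settle before closing.

```bash
python3 - <<'E'
from h import *
o=env.observe();p=o["eef_pos"];a=yaw(o["eef_rot"]);print(a,step(p,[*tr(-.001,-.029),.04],a))
E
```

```text
97.45543370239893 [5.12 1.08 0.97]
```

```bash
python3 -m pendant '[[0,0.86,0.18,0,0,0,0],[0,0.86,0.18,0,0,0,0],[0,0.85,0.18,0,0,0,0],[0,0.85,0.18,0,0,0,0],[0,0.85,0.18,0,0,0,0],[0,0.85,0.18,0.4,0,0,0],[0,0,0,0.57,0,0,0],[0,0,0,0,0,0,0]]'
python3 -m pendant '[[0,0,0,0.4,0,0,0],[0,0,0,0.37,0,0,0],[0,0,0,0,0,0,0],[0,0,0,0,0,0,0],[0,0,0,0,0,0,0],[-0.8,0,0,0,0,0,0],[-0.8,0,0,0,0,0,0],[-0.8,0,0,0,0,0,0]]'
python3 - <<'E'
from h import *
o=env.observe();p=o["eef_pos"];print(p,intray(p)*1e3,yaw(o["eef_rot"]))
E
```

```text
clock: 10.97
eef_pos: [0.5701, 0.1791, 0.0366]
eef_rot: [0.658, 0.753, -0.002, -0.001]
wrist_force: [-0.2, 0.3, -0.4]
opening: 0.0429
grip_force: 0.0
clock: 11.63
eef_pos: [0.5733, 0.1766, 0.0101]
eef_rot: [0.66, 0.752, 0.001, 0.0]
wrist_force: [-0.5, -1.1, 7.1]
opening: 0.0204
grip_force: 24.2
[0.57332516 0.17657792 0.01013013] [ -0.69863591 -29.60113615] 97.45854724595765
```

```bash
python3 -m pendant '[[-0.8,0,0,-0.5,0,0,0],[-0.8,0,0,-0.5,0,0,0],[-0.8,-0.38,-0.55,0,0,0,0],[-0.8,-0.38,-0.55,0,0,0,0],[-0.8,0,0,0.5,0,0,0],[-0.8,0,0,0.46,0,0,0],[-0.8,0,0,0,0,0,0],[-0.8,0,0,0,0,0,0]]'
python3 - <<'E'
from h import *
o=env.observe();p=o["eef_pos"];a=yaw(o["eef_rot"]);print(p,intray(p)*1e3,a)
g2=np.r_[tr(.0433,.034),.05];print(step(p,g2,a))
E
```

```text
clock: 12.3
eef_pos: [0.5331, 0.1406, 0.0107]
eef_rot: [0.66, 0.752, -0.0, -0.0]
wrist_force: [0.7, -0.4, -0.0]
opening: 0.0206
grip_force: 27.7
[0.53306898 0.14060553 0.01065169] [-45.46437242 -59.7773177 ] 97.45582807077542
[ 2.36  2.2  -0.98]
```

```bash
python3 -m pendant '[[-0.1,0,0,0,0,0,0],[-0.05,0,0,0,0,0,0],[-0.05,0,0,-0.4,0,0,0],[-0.05,0,0,-0.6,0,0,0],[0,0.59,0.55,0,0,0,0],[0,0.59,0.55,0,0,0,0],[0,0.59,0.55,0,0,0,0],[0,0.59,0.55,0,0,0,0]]'
python3 -m pendant '[[0,0,0,0,0,0,0],[0,0,0,0.5,0,0,0],[0,0,0,0.52,0,0,0],[0,0,0,0,0,0,0],[0,0,0,0,0,0,0],[-0.8,0,0,0,0,0,0],[-0.8,0,0,0,0,0,0],[-0.8,0,0,0,0,0,0]]'
python3 - <<'E'
from h import *
o=env.observe();p=o["eef_pos"];a=yaw(o["eef_rot"]);print(p,intray(p)*1e3,a,step(p,[*tr(.045,-.06),.011],a))
E
```

```text
clock: 12.97
eef_pos: [0.609, 0.2472, 0.0516]
eef_rot: [0.66, 0.752, 0.0, 0.0]
wrist_force: [0.3, 0.2, -0.7]
opening: 0.0425
grip_force: 0.0
clock: 13.63
eef_pos: [0.6089, 0.2459, 0.0114]
eef_rot: [0.66, 0.752, 0.001, 0.001]
wrist_force: [-1.0, -0.8, 5.7]
opening: 0.0208
grip_force: 24.6
[0.6088843  0.2458782  0.01139798] [43.93663113 34.23203453] 97.45876712682956 [-2.36  0.04  0.01]
```

```bash
python3 -m pendant '[[-0.8,0,0,-0.5,0,0,0],[-0.8,0,0,-0.5,0,0,0],[-0.8,-0.8,0.02,0,0,0,0],[-0.8,-0.8,0.02,0,0,0,0],[-0.8,-0.76,0,0,0,0,0],[-0.8,0,0,0.5,0,0,0],[-0.8,0,0,0.46,0,0,0],[-0.8,0,0,0,0,0,0]]'
python3 -m pendant '[[-0.8,0,0,0,0,0,0],[-0.1,0,0,0,0,0,0],[-0.05,0,0,0,0,0,0],[-0.05,0,0,-0.4,0,0,0],[-0.05,0,0,-0.6,0,0,0],[0,0.72,-0.4,0,0,0,0],[0,0.72,-0.4,0,0,0,0],[0,0.72,-0.41,0,0,0,0]]'
python3 -m pendant '[[0,0,0,0,0,0,0],[0,0,0,0.5,0,0,0],[0,0,0,0.52,0,0,0],[0,0,0,0,0,0,0],[0,0,0,0,0,0,0],[-0.8,0,0,0,0,0,0],[-0.8,0,0,0,0,0,0],[-0.8,0,0,0,0,0,0]]'
python3 - <<'E'
from h import *
o=env.observe();p=o["eef_pos"];a=yaw(o["eef_rot"]);print(p,intray(p)*1e3,a,step(p,[*tr(-.045,.06),.011],a))
E
```

```text
clock: 14.3
eef_pos: [0.6212, 0.1515, 0.0096]
eef_rot: [0.66, 0.751, -0.001, -0.001]
wrist_force: [0.1, -0.2, -0.8]
opening: 0.0205
grip_force: 30.9
clock: 14.97
eef_pos: [0.5625, 0.2327, 0.0527]
eef_rot: [0.66, 0.751, 0.001, 0.0]
wrist_force: [-0.2, 0.7, -0.9]
opening: 0.0426
grip_force: 0.0
clock: 15.63
eef_pos: [0.5637, 0.2319, 0.0122]
eef_rot: [0.66, 0.752, 0.001, 0.001]
wrist_force: [-1.0, 0.0, 7.3]
opening: 0.0209
grip_force: 25.2
[0.56373024 0.23190766 0.01216055] [-2.69567692 26.51885709] 97.45364659990697 [ 0.83 -1.06  0.03]
```

```bash
python3 -m pendant '[[-0.8,0,0,-0.5,0,0,0],[-0.8,0,0,-0.5,0,0,0],[-0.8,0.4,-0.53,0,0,0,0],[-0.8,0.4,-0.53,0,0,0,0],[-0.8,0,0,0.5,0,0,0],[-0.8,0,0,0.46,0,0,0],[-0.8,0,0,0,0,0,0],[-0.8,0,0,0,0,0,0]]'
python3 -m pendant '[[-0.1,0,0,0,0,0,0],[-0.05,0,0,0,0,0,0],[-0.05,0,0,-0.5,0,0,0],[-0.05,0,0,-0.9,0,0,0],[0.2,-0.7,-0.05,-0.7,0,0,0],[0.2,-0.95,-0.05,0,0,0,0],[0.2,-0.95,-0.05,0,0,0,0],[0.2,-0.95,-0.05,0,0,0,0]]'
python3 -m pendant '[[0.2,-0.95,-0.05,0,0,0,0],[0.2,-0.95,-0.05,0,0,0,0],[0.2,-0.95,-0.05,0,0,0,0],[0.2,-0.95,-0.05,0,0,0,0],[0.2,0,0,0,0,0,0],[0.2,0,0,0,0,0,0],[0.2,0,0,0,0,0,0],[0.2,0,0,0,0,0,0]]'
python3 - <<'E'
from h import *
t=shot("top","top3");s=shot("side","side3")
im=np.zeros((600,800,3),np.uint8)
im[:324,:400]=cv2.resize(crop(t,176,180,116,94,1),(400,324),interpolation=2);im[:324,400:]=cv2.resize(crop(s,180,245,140,113,1),(400,324),interpolation=2)
t0=pickle.load(open("pics/top0.pkl","rb"));s0=pickle.load(open("pics/side0.pkl","rb"))
im[324:,:]=cv2.resize(crop(t0,360,208,84,40,1),(580,276),interpolation=2) if 0 else 0
im[324:,:480]=cv2.resize(crop(t0,362,207,80,46,1),(480,276),interpolation=2)
im[324:,480:]=cv2.resize(crop(s0,325,190,70,60,1),(320,276),interpolation=2)
cv2.imwrite("pics/c4.png",im)
# stone contours
hsv=cv2.cvtColor(t["image"],cv2.COLOR_RGB2HSV);m=(hsv[...,2]<165).astype(np.uint8)
T=np.zeros_like(m);cv2.fillConvexPoly(T,proj(t,[[*tr(x,y),.004] for x,y in((-.085,-.115),(.085,-.115),(.085,.115),(-.085,.115))]).astype(int),1)
n,l,st,c=cv2.connectedComponentsWithStats(m*T)
for i in range(1,n):
    if st[i,4]>8: u=unproj(t,c[i],.013);print(c[i].round(1),st[i,4],u.round(4),(intray(u)*1e3).round(1))
E
```

```text
clock: 16.3
eef_pos: [0.5166, 0.2579, 0.0124]
eef_rot: [0.66, 0.752, -0.0, -0.0]
wrist_force: [-0.7, -0.3, 0.4]
opening: 0.0206
grip_force: 28.3
clock: 16.97
eef_pos: [0.5273, 0.1146, 0.0975]
eef_rot: [0.659, 0.752, 0.001, 0.001]
wrist_force: [1.2, 0.8, 0.2]
opening: 0.0514
grip_force: 0.0
clock: 17.63
eef_pos: [0.5388, -0.0347, 0.0964]
eef_rot: [0.659, 0.752, 0.0, 0.0]
wrist_force: [-0.0, 0.2, 0.1]
opening: 0.0512
grip_force: 0.0
[254.2 206.4] 16 [[0.6211 0.1514 0.013 ]] [[ 43.2 -61. ]]
[208.4 212.8] 29 [[0.6045 0.2715 0.013 ]] [[43.1 60.3]]
[238.4 230.1] 32 [[0.5579 0.1925 0.013 ]] [[-13.8 -11.7]]
[258.2 240.2] 15 [[0.5306 0.1406 0.013 ]] [[-47.9 -59.5]]
[216.2 245.6] 30 [[0.5173 0.2497 0.013 ]] [[-46.3  50.4]]
```

View pics/c4.png

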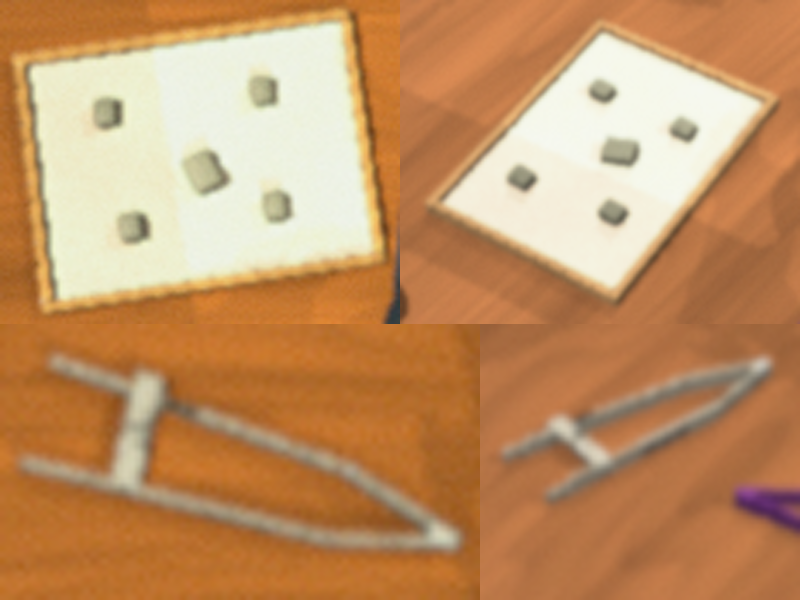

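The picture shows all five blanks flat and spread, the large one at (235.7,230) and the small ones near the tray's four quarters. Steel tweezers in `top0`: fixed-arm tip (366,230), moving tip (371,213), heel (437.5,243), so the tips point left (world +y). Next I'll fit their pose.

```bash
python3 - <<'E'
from h import *
t=pickle.load(open("pics/top0.pkl","rb"));s=pickle.load(open("pics/side0.pkl","rb"));t3=pickle.load(open("pics/top3.pkl","rb"))
print("large",unproj(t3,[235.7,229.9],.016))
P=unproj(t,[[366.2,230.2],[370.7,213.3],[437.5,243],[415.3,242.7],[420.3,231.3],[386.7,216],[382.8,233.3]],.010)[:,:2]
print(P.round(4))
M=np.array([[95,13.5],[93,-33.5],[-94,0]])/1e3
A,B=M-M.mean(0),P[:3]-P[:3].mean(0)
th=np.arctan2((A[:,0]*B[:,1]-A[:,1]*B[:,0]).sum(),(A*B).sum())
R=np.array([[np.cos(th),-np.sin(th)],[np.sin(th),np.cos(th)]]);o=P[:3].mean(0)-R@M.mean(0)
print("yaw",np.degrees(th),"org",o); print(((P-o)@R*1e3).round(1))
d=P[0]-P[3];print("fixed arm dir",np.degrees(np.arctan2(d[1],d[0])))
# check in side: px of side points from crop (scale 320/70=4.571,276/60=4.6)
S=np.array([[505,455],[548,497],[762,362]],float);S=np.c_[325+(S[:,0]-480)/4.571,190+(S[:,1]-324)/4.6]
print(((unproj(s,S,.008)[:,:2]-o)@R*1e3).round(1))
g=o+R@[0,-.002];a=np.degrees(th);ob=env.observe();p=ob["eef_pos"];ya=yaw(ob["eef_rot"])
print("turn az",ya-a,"then",step(p,[*g,.06],a))
E
```

```text
large [[0.55796072 0.19906242 0.016     ]]
[[ 0.5553 -0.1445]
 [ 0.6008 -0.1577]
 [ 0.5194 -0.3336]
 [ 0.5207 -0.2743]
 [ 0.5512 -0.2889]
 [ 0.5932 -0.2004]
 [ 0.5466 -0.1885]]
yaw 75.26240344958653 org [ 0.54409913 -0.24056329]
[[ 95.8  13.6]
 [ 94.6 -33.8]
 [-96.3   0.2]
 [-38.6  14. ]
 [-45.  -19.2]
 [ 51.4 -37.3]
 [ 51.   10.8]]
fixed arm dir 75.07161470767889
[[100.1 -28.8]
 [102.6  18.6]
 [-92.4   0. ]]
turn az 22.294464057724255 then [-4.95  1.49  0.91]
```

```bash
python3 -m pendant '[[0.5,0,0,0,0,0,7],[0.5,0,0,0,0,0,7],[0.5,0,0,0,0,0,7],[0.5,0,0,0,0,0,1.2],[0.5,-0.8,0.25,0,0,0,0],[0.5,-0.8,0.25,0,0,0,0],[0.5,-0.8,0.25,0,0,0,0],[0.5,-0.8,0.25,0,0,0,0]]' 30 >/dev/null
python3 -m pendant '[[0.5,-0.8,0.25,0.4,0,0,0],[0.5,-0.8,0.24,0.4,0,0,0],[0.5,-0.15,0,0.1,0,0,0],[0.5,0,0,0,0,0,0],[0.5,0,0,0,0,0,0],[0.5,0,0,0,0,0,0],[0.5,0,0,0,0,0,0],[0.5,0,0,0,0,0,0]]'
python3 - <<'E'
from h import *
th=np.radians(75.26);R=np.array([[np.cos(th),-np.sin(th)],[np.sin(th),np.cos(th)]]);o=np.array([.5441,-.2406])
ob=env.observe();p=ob["eef_pos"];ya=yaw(ob["eef_rot"]);print(p,ya,step(p,[*(o+R@[0,-.002]),.003],ya))
E
```

```text
clock: 19.07
eef_pos: [0.5466, -0.2413, 0.0608]
eef_rot: [0.791, 0.611, 0.0, 0.0]
wrist_force: [-0.3, 0.2, 0.1]
opening: 0.0639
grip_force: 0.0
[ 0.54663548 -0.24132006  0.06082161] 75.37528491342599 [ 0.   -0.02  1.45]
```

```bash
python3 -m pendant '[[0.5,0,0,0.5,0,0,0],[0.5,0,0,0.5,0,0,0],[0.5,0,0,0.35,0,0,0],[0.5,0,0,0.1,0,0,0],[0.3,0,0,0,0,0,0],[0.1,0,0,0,0,0,0],[-0.05,0,0,0,0,0,0],[-0.15,0,0,0,0,0,0]]' 30
python3 -m pendant '[[-0.2,0,0,0,0,0,0],[-0.25,0,0,0,0,0,0],[-0.29,0,0,0,0,0,0],[-0.29,0,0,0,0,0,0],[-0.29,0,0,0,0,0,0],[-0.29,0,0,0,0,0,0],[-0.29,0,0,0,0,0,0],[-0.29,0,0,0,0,0,0]]'
python3 - <<'E'
from h import *
ob=env.observe();print(ob["eef_pos"],ob["opening"],ob["grip_force"])
E
```

```text
clock: 19.73
eef_pos: [0.5469, -0.2427, 0.0034]
eef_rot: [0.792, 0.611, 0.0, 0.001]
wrist_force: [-0.0, 0.5, 3.5]
opening: 0.0369
grip_force: 4.8
clock: 20.4
eef_pos: [0.5469, -0.2427, 0.0036]
eef_rot: [0.792, 0.611, 0.0, 0.001]
wrist_force: [-1.3, 0.8, 8.0]
opening: 0.0303
grip_force: 8.9
[ 0.54687842 -0.24269024  0.00361781] 0.030329172605263317 8.925584256649017
```

```bash
python3 -m pendant '[[-0.29,0,0,-0.1,0,0,0],[-0.29,0,0,-0.3,0,0,0],[-0.29,0,0,-0.5,0,0,0],[-0.29,0,0,-0.5,0,0,0],[-0.29,0,0,-0.1,0,0,0],[-0.29,0,0,0,0,0,0],[-0.29,0,0,0,0,0,0],[-0.29,0,0,0,0,0,0]]'
python3 - <<'E'
from h import *
s=shot("side","side4");t=shot("top","top4")
im=np.zeros((600,800,3),np.uint8)
im[:,:500]=cv2.resize(crop(s,320,170,80,96,1),(500,600),interpolation=2)
im[:300,500:]=cv2.resize(crop(t,355,195,90,90,1),(300,300),interpolation=2)
cv2.imwrite("pics/c5.png",im)
ob=env.observe();p=ob["eef_pos"];a=yaw(ob["eef_rot"]);th=np.radians(75.26)
L=np.array([.558,.199]);g=L-.095*np.array([np.cos(th),np.sin(th)])
print(p,a,ob["opening"],ob["grip_force"],step(p,[*g,.06],a))
E
```

```text
clock: 21.07
eef_pos: [0.5456, -0.242, 0.0612]
eef_rot: [0.792, 0.611, -0.0, -0.001]
wrist_force: [-0.8, -0.4, -1.2]
opening: 0.0304
grip_force: 6.4
[ 0.54562756 -0.24205626  0.06112139] 75.26308267712064 0.030057858775066688 6.405677944421768 [ 8.37 -2.51  0.03]
```

View pics/c5.png

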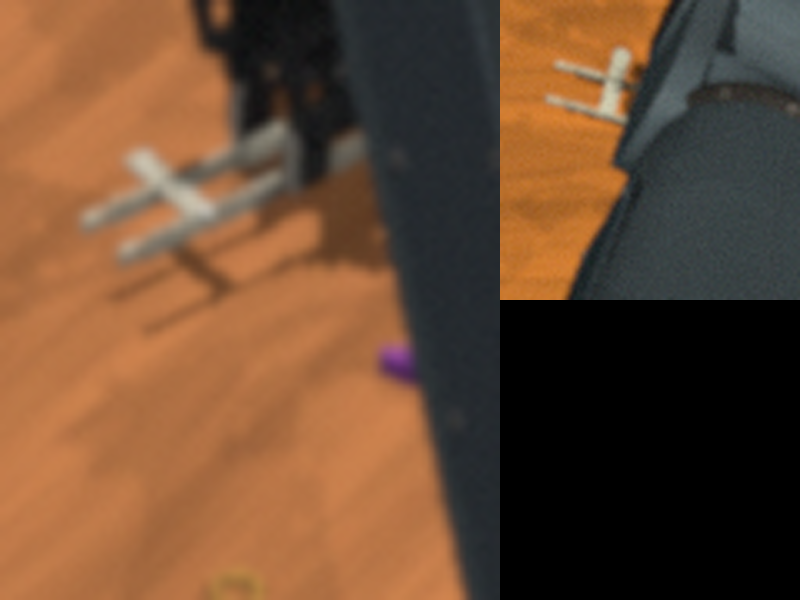

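The tweezers are clear of the bench, the arms parallel and level, with tips in the side view and at (372,214) and (370,224) in the top view. The grip force of 6.4 N matches the mark.

```bash
python3 -m pendant '[[-0.29,0.3,-0.09,0,0,0,0],[-0.29,0.6,-0.18,0,0,0,0],[-0.29,0.7,-0.21,0,0,0,0],[-0.29,0.7,-0.21,0,0,0,0],[-0.29,0.7,-0.21,0,0,0,0],[-0.29,0.7,-0.21,0,0,0,0],[-0.29,0.7,-0.21,0,0,0,0],[-0.29,0.7,-0.21,0,0,0,0]]'
python3 -m pendant '[[-0.29,0.7,-0.21,0,0,0,0],[-0.29,0.7,-0.21,0,0,0,0],[-0.29,0.7,-0.21,0,0,0,0],[-0.29,0.6,-0.18,0,0,0,0],[-0.29,0.4,-0.12,0,0,0,0],[-0.29,0.17,-0.05,0,0,0,0],[-0.29,0,0,0,0,0,0],[-0.29,0,0,0,0,0,0]]'
python3 - <<'E'
from h import *
t4=pickle.load(open("pics/top4.pkl","rb"));print("tips4",unproj(t4,[[372.1,214.2],[370,224.4]],.066).round(4))
s=shot("side","side5");t=shot("top","top5")
im=np.zeros((600,800,3),np.uint8)
im[:320,:400]=cv2.resize(crop(s,190,235,125,100,1),(400,320),interpolation=2)
im[:320,400:]=cv2.resize(crop(t,176,185,125,100,1),(400,320),interpolation=2)
im[320:,:400]=cv2.resize(crop(s,235,265,50,35,1),(400,280),interpolation=2)
im[320:,400:]=cv2.resize(crop(t,215,210,50,35,1),(400,280),interpolation=2)
cv2.imwrite("pics/c6.png",im)
ob=env.observe();p=ob["eef_pos"];a=np.radians(yaw(ob["eef_rot"]))
print(p,np.degrees(a),ob["opening"],ob["grip_force"],p[:2]+.095*np.array([np.cos(a),np.sin(a)]))
E
```

```text
clock: 21.83
eef_pos: [0.5381, -0.0273, 0.0617]
eef_rot: [0.792, 0.611, -0.0, -0.0]
wrist_force: [1.0, 0.2, -0.6]
opening: 0.0305
grip_force: 6.4
clock: 22.5
eef_pos: [0.5339, 0.1068, 0.0619]
eef_rot: [0.792, 0.611, -0.0, -0.0]
wrist_force: [-0.2, 0.7, -0.7]
opening: 0.0301
grip_force: 6.4
tips4 [[ 0.5876 -0.1532  0.066 ]
 [ 0.5613 -0.1472  0.066 ]]
[0.5341547  0.10611366 0.06200376] 75.21443118811666 0.030296610700527502 6.4012641459703445 [0.55839891 0.19796799]
```

View pics/c6.png

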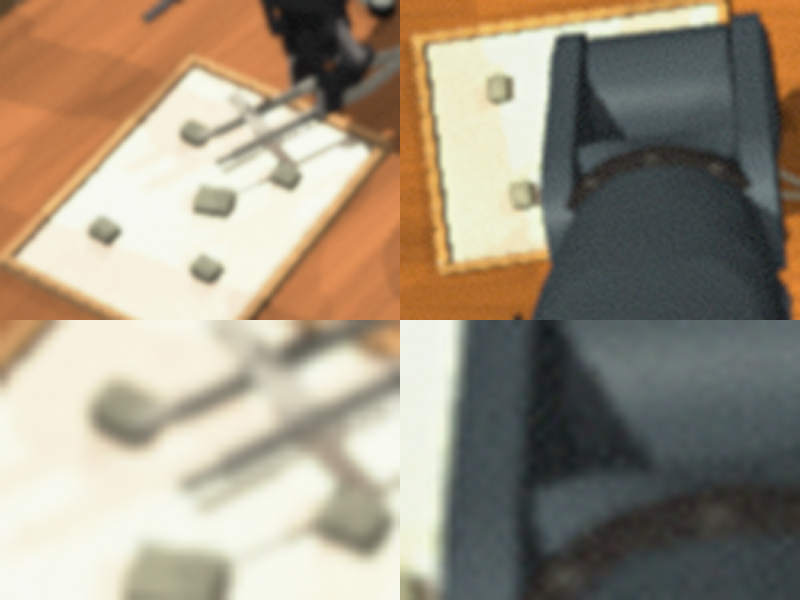

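```bash
python3 - <<'E'
from h import *
s=pickle.load(open("pics/side5.pkl","rb"))
T=unproj(s,[[254.0,277.2],[259,285.7]],.0645)[:,:2];print(T.round(4),T.mean(0),np.hypot(*(T[0]-T[1])))
print("large side",unproj(s,[256.9,297.0],.0155),"s3 check",(intray(unproj(s,[[190+194/3.2,235+131/3.2],[190+104/3.2,235+230/3.2]],.0145))*1e3).round(1))
s3=pickle.load(open("pics/side3.pkl","rb"));t3=pickle.load(open("pics/top3.pkl","rb"))
# automatic large-blank centroid by saturation/hue-free darkness, threshold at half contrast
for n,d,z in(("side",s3,.0155),("top",t3,.0155)):
    g=cv2.cvtColor(d["image"],cv2.COLOR_RGB2GRAY).astype(int)
    c=proj(d,[.558,.199,.012])[0].astype(int);w=g[c[1]-9:c[1]+10,c[0]-9:c[0]+10]
    y,x=np.nonzero(w<(np.median(w)+w.min())/2);q=[x.mean()+c[0]-9,y.mean()+c[1]-9]
    print(n,np.round(q,1),len(x),unproj(d,q,.0125).round(4))
E
```

```text
[[0.5731 0.1933]
 [0.544  0.2066]] [0.55859573 0.19995429] 0.031972765708247794
large side [[0.55494336 0.20767008 0.0155    ]] s3 check [[ 41.7 -48.3]
 [ 40.8  73. ]]
side [256.8 298.1] 93 [[0.5546 0.2089 0.0125]]
top [238. 230.] 49 [[0.5583 0.1937 0.0125]]
```

```bash
python3 -m pendant '[[-0.29,0.03,-0.08,0.1,0,0,0],[-0.29,0,0,0.15,0,0,0],[-0.29,0,0,0.15,0,0,0],[-0.29,0,0,0.12,0,0,0],[-0.29,0,0,0,0,0,0],[-0.29,0,0,0,0,0,0],[-0.29,0,0,0,0,0,0],[-0.29,0,0,0,0,0,0]]'
python3 - <<'E'
from h import *
s=shot("side","side6")
s4=pickle.load(open("pics/side4.pkl","rb"));t4=pickle.load(open("pics/top4.pkl","rb"))
def P(d): return np.array(d["camera_matrix"])@np.c_[d["R"],d["t"]]
X=cv2.triangulatePoints(P(t4),P(s4),np.array([[372.1,214.2],[370,224.4]]).T,np.array([[334.6,205.0],[340.2,210.3]]).T);print("tips4 tri",(X[:3]/X[3]).T.round(4))
ob=env.observe();p=ob["eef_pos"];a=np.radians(yaw(ob["eef_rot"]));h=np.array([np.cos(a),np.sin(a)])
print(p,ob["opening"],ob["grip_force"])
im=cv2.resize(crop(s,215,250,80,60,1),(800,600),interpolation=2)
n=np.array([-h[1],h[0]])
for k in(-.0135,.0135):
    q=proj(s,[*(p[:2]+.095*h+k*n),p[2]+.002])[0];cv2.circle(im,tuple(((q-[215,250])*10).astype(int)),5,(0,0,255),2)
q=proj(s,[.558,.197,.0105])[0];cv2.circle(im,tuple(((q-[215,250])*10).astype(int)),5,(255,0,0),2)
cv2.imwrite("pics/c7.png",im)
E
```

```text
clock: 23.27
eef_pos: [0.5316, 0.109, 0.0415]
eef_rot: [0.792, 0.611, 0.0, 0.0]
wrist_force: [-0.6, -0.8, -0.6]
opening: 0.0302
grip_force: 6.4
tips4 tri [[ 0.587  -0.1544  0.0626]
 [ 0.5618 -0.1483  0.0603]]
[0.53162415 0.10901395 0.04157425] 0.030688137356529883 6.403786092996597
```

View pics/c7.png

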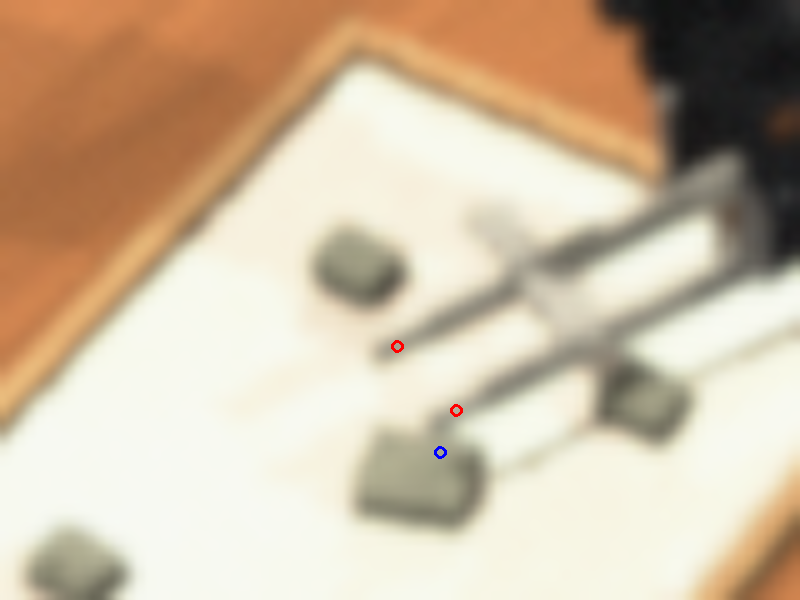

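```bash
python3 - <<'E'
from h import *
s=pickle.load(open("pics/side6.pkl","rb"))
k=np.array([[*tr(.044,-.0605),.0105],[*tr(-.046,-.0597),.0105],[*tr(.0435,.0615),.0105]])
ob=np.array([[360,263],[645,400],[78,570]])/10+[215,250]
r=ob-proj(s,k);print(r.round(2));b=r.mean(0)
print("large",unproj(s,np.array([418,480])/10+[215,250]-b,.0105))
T=unproj(s,np.array([[380,353],[437,425]])/10+[215,250]-b,.0435);print("tips",T.round(4),T.mean(0))
E
```

```text
[[-1.75  2.58]
 [-1.71  3.11]
 [-1.82  2.56]]
large [[0.55888127 0.19777181 0.0105    ]]
tips [[0.5737 0.1923 0.0435]
 [0.546  0.2013 0.0435]] [0.55986566 0.19678509 0.0435    ]
```

```bash
python3 -m pendant '[[-0.29,0,0,0,0,0,0],[-0.29,0,0,0,0,0,0],[-0.29,0,0,0,0,0,0],[-0.29,0,0,0,0,0,0],[-0.29,0,0,0,0,0,0],[-0.29,0,0,0,0,0,0],[-0.29,0,0,0,0,0,0],[-0.29,0,0,0,0,0,0]]'; python3 -c "
from bench import env; print(env.sign_off())"
```

```text
clock: 23.98
eef_pos: [0.5314, 0.109, 0.0413]
eef_rot: [0.792, 0.611, -0.0, 0.0]
wrist_force: [0.1, -0.0, -0.8]
opening: 0.0303
grip_force: 6.4
the job is handed in; nothing more can be done
None
```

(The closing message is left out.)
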